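Fit an air filter element and shut the cover against its seal

ROBOT

A 6-joint arm with a two-finger parallel gripper is mounted at the origin on the work surface. World frame = base frame: x ahead of the robot, y to its left, z up, the work surface at z = 0. Lengths are in m, angles in degrees, forces in N, time in s.
With the tool pointing down it reaches from about 0.325 to 0.85 m from the base axis. Payload 15.5 kg.
Tool frame: the origin (TCP) lies on the mounting face of the last link; the fingertips stand 191 mm ahead of it and the grasp point (between the pads) lies 172 mm ahead of it; x points along the fingers, y is the direction in which the jaws open and shut, and the axes are right-handed (so a half turn about x gives the same grasp; the last joint's range is limited). The gripper opens to 91 mm and grips with 3 to 60 N. Pads are 32 mm wide; open, the fingers measure 118 mm over their backs; the gripper's body (76 mm by 178 mm) begins 60 mm behind the grasp point.
Start: joints at [-78.467, 28.281, 77.091, -0, 74.628, -5.472], TCP at [0.183, -0.598, 0.405] pointing down, gripper open.
Joint ranges: [-166.48, 166.48], [-47.26, 123.95], [12.59, 153.08], [-70.14, 250.14], [6.76, 159.57], [-176.63, 176.63]. Speed limits (degrees/s): [108.29, 108.29, 147.25, 172.46, 172.46, 172.46].

INTERFACE

Orientations are given as [roll, pitch, yaw] about the fixed x, y, z axes, in that order (R = Rz(yaw) Ry(pitch) Rx(roll)).
In Python, from cell import arm gives the robot as it stands.
- The arm moves only by the shell command python3 -m inch 'ROWS' [FORCE]. ROWS is JSON, a list of rows, each a list of 7 numbers: the turn, a rotation vector about the tool's x, y, z in units of 5 degrees (1.0 is 5 degrees), then the shift along the tool's x, y, z in units of 50 mm (1.0 is 50 mm), then the opening, from 0 (shut) to 1 (fully open). In form: [[rx, ry, rz, tx, ty, tz, jaw], ...]. A call has 1 to 20 rows; each row is the pose to reach, as a shift and turn from the pose commanded when the call began, along the tool's axes at that moment; what a row does not reach only later rows make up. A row lasts 1/8 s, in which the tool goes at most 62.5 mm and 10.7 degrees, less where a joint would pass 70% of its speed; a pose out of reach is approached as far as the arm can. A call with a gripper value outside its range is refused whole. The fingers move at their own pace and stop on an object; FORCE is the grip in N (left out, the last holds). Time passes only in rows, so rows that repeat a pose let the fingers close. It gives the time, the measured TCP pose, the force and the opening at its end, in the units of the state.
- arm.observe(): the state, without advancing time (a new reading comes with each control period).
- arm.camera(name): name is "scene" or "side" or "wrist"; returns a dict with "image" (480x640x3 uint8, blue, green, red), "fx", "fy", "cx", "cy" (pixels), "cam_to_world" (4x4, takes a point from camera to world coordinates). Camera axes: x right, y down, z forward; pixel columns grow to the right and rows downward; lengths in m; the calibration is good to about 2 mm. A picture is of the moment at which its call begins. There is no depth.
- arm.close_job(): hands the job in, once; it reports no verdict.
Trained networks look in a picture, given as the dict that the camera call returned (one of the last four; its "shot" number tells which), for a name from the list of things; names that differ only in an ending like _2 or _b are one class to them, and where a whole thing is asked for, a point or a joint stands for the part that bears it (a point fixed in the world has none). Each returns a list of dicts, best first, with "p" (0 to 1); they miss things now and then, are a little off and sometimes report something else, mostly with a low value. They report only what shows in the picture. A call takes as long as a camera call.
- arm.spot_in(picture, label): "xy" ([column, row] in pixels, amid what is visible of it).
- arm.silhouettes(picture, label): "mask" (480x640 bool, what is visible of it) and "xy" ([column, row] in pixels, amid what is visible of it).
The state is a dict: "clock": time; "qpos": joint angles; "qvel": joint speeds; "joint_efforts": joint torques, N m; "tool_pos": TCP position; "tcp_rot": TCP orientation; "wrist_force": force on the tool from outside, world axes, zero at the start; "moment": the same for the moment, N m; "opening": opening from 0.0 (shut) to 1.0 (fully open).
Only numpy, scipy, OpenCV 4.12 (cv2) and the standard library are available. Lean on these libraries where they do the work, as an engineer would, in place of code of your own. Each camera call takes 0.05 s, during which the arm holds its last target. There are 200 camera calls.

TASK

Fit the filter element into the open air cleaner, then swing the cover over it and press it down at its front edge, by the spring clip, until the clip catches and holds the cover shut against the seal. Press no harder than it needs, because the moulded cover cracks if it is forced, and leave the other things on the bench where they are.

Things in the scene. Friction and masses are not known exactly. Their poses are not given: they have to be found in the camera images.
- housing: Lower half of an air cleaner: dark grey open box 170 mm (x) by 210 mm (y), fixed on the bench on rubber mounts that give: pressed, it sinks some mm straight down. Origin within 2 mm of bench level, under the middle of its opening; x from its front (spring clip) to its rear (hinge), z up. Its inlet sticks out 30 mm at the -y side.
- opening (a point): Middle of the opening for the filter element, 95 mm above the housing's origin, level with the flat ledge round it. The opening is 112 mm (x) by 162 mm (y), its floor 65 mm below the ledge; a 6 mm rim stands along the box's outer edge.
- clip_pivot (a point): Pivot of the steel spring clip at the front middle, 108 mm in front of and 62 mm above the housing's origin. The clip is 30 mm wide and 86 mm tall, its nose points to the rear; the cover's tongue coming down pushes it out and it snaps back over the tongue. It is screwed on through slots: it catches with cover_front 1 to 4 mm above its lowest stop, not the same on each box.
- cover_front (a point): Where to press: middle of the cover's flat front shelf, on the outer face, 170 mm from the hinge axis (shelf 145 to 180 mm from it, 220 mm wide, 5 mm thick; in its middle a tongue 36 mm wide goes on to 198 mm). Lowest stop: 110 mm above the housing's origin; caught by the clip it stays at 111 to 114.5 mm; not caught, the seal lifts it to 120 mm or more.
- cover_hinge (a point): Middle of the cover's hinge axis, along the housing's y, 90 mm behind and 105 mm above its origin. The cover (0.36 kg) stands open 1.5 to 1.75 rad, front edge up, outer face to the rear; the stiff hinge (0.45 N m) keeps it where it is left. The foam-rubber seal inside it meets the element's frame when nearly shut.
- cover_dome (a point): Middle of the top of the cover's dome (outer face): the dome stands 46 mm out from the shelf, is 170 mm wide and lies 25 to 145 mm from the hinge axis; an outlet spigot is at its +y side. Shutting against seal and clip takes up to 13 to 22 N at cover_front, easing by 1 to 5 N as the tongue passes the nose, just before the clip catches; nearer the hinge far more. The cover cracks above 30 N.
- element: Loose filter element, 0.2 to 0.4 kg, standing upright: white pleated block 104 mm (x) by 154 mm (y), 45 mm high (lower 20 mm: 98 by 148), with a dark frame 130 mm (x) by 180 mm (y), 10 mm thick, round its top that goes on the ledge. Either way round. Origin: centre of its underside, z up. In place its origin is 50 mm above the housing's, axes parallel.
- element_grip (a point): Point to grasp in the moulded pull fin on top of the element, 78 mm above the element's underside: the fin is 12 mm thick (across the element's y), 50 mm long (along its x) and rises from 55 to 87 mm.
- spray_can: Spray can standing upright, 66 mm across, about 190 mm tall; a bystander, to be left alone. Origin at the middle of its underside.
- cleaner_can: Brake-cleaner can with a narrow neck, 62 mm across, 165 mm tall, standing upright; a bystander, to be left alone. Origin at the middle of its underside.
- screwdriver: Screwdriver lying on the bench; a bystander, to be left alone. Origin at the middle of its underside.
- spanner: Spanner lying on the bench; a bystander, to be left alone. Origin at the middle of its underside.
- cup: Pale plastic measuring cup, 76 mm across, 75 mm tall; a bystander, to be left alone. Origin at the middle of its underside.
- piston: Engine piston standing on its crown, 80 mm across, 50 mm tall; a bystander, to be left alone. Origin at the middle of its underside.
- oil_filter: Dark spin-on oil filter, 74 mm across, 82 mm tall, standing upright; a bystander, to be left alone. Origin at the middle of its underside.

How it is judged (in metres and radians):
On the way, in this order (a step that is already met when the one before it is completed fails the run):
1. the element is down in the housing with its frame on the ledge, let go, and the cover is still open (horizontal distance between element and housing below 0.009 m and z of element in the frame of housing between 0.046 and 0.054 m and angle between the x axis of element and the x axis of housing, either way round below 0.1 rad and contact force between the fingers and element below 0.3 N and z of cover_front in the frame of housing above 0.2 m), for 0.2 s.
2. the cover is pressed shut to where the clip catches (z of cover_front in the frame of housing below 0.1155 m and horizontal distance between element and housing below 0.009 m and z of element in the frame of housing between 0.046 and 0.054 m and angle between the x axis of element and the x axis of housing, either way round below 0.1 rad), for 0.1 s.
At the end, for the whole second after the job is handed in: The element lies in the housing (centre within 9 mm, height within 4 mm, square within 0.1 rad) and the cover, let go, is held by the clip: its front shelf is under 115.5 mm above the housing's origin (caught: at most 114.5 mm; not caught: 120 mm or more), all at rest (all of step 2 and linear speed of element below 0.02 m/s); the robot touches nothing.
It fails at once if the air cleaner is pushed with more than 30 N (the cover cracks) (contact force between any of the fingers, the arm and housing above 30 N).
It fails at once if a bystander is moved more than 30 mm (distance of any of spray_can, cleaner_can, screwdriver, spanner, cup, piston, oil_filter from where it was at the start of the episode above 0.03 m).
It also fails if it takes over 69 s, if anything falls off the work surface, if the arm or the gripper's body presses on something with over 40 N, if the wrist force passes 120 N, or if a joint passes its speed limit or range.

## Working session

There is one attempt and no reset: what is moved stays moved. The work goes in short steps, Python scripts to look and compute and a shell command to move; the robot and the scene stay as the last step left them, time stands still between calls to the robot, and variables do not carry over. Pictures are saved under pics/ and viewed, about 8 in all and at most 12, crops included, and the job is handed in when it is done.

```bash
ls; mkdir -p pics; cat > h.py <<'E'
import numpy as np, cv2
from cell import arm
from scipy.spatial.transform import Rotation as R
def ray(p,uv):
    M=np.array(p["cam_to_world"]); d=M[:3,:3]@np.array([(uv[0]-p["cx"])/p["fx"],(uv[1]-p["cy"])/p["fy"],1.]); return M[:3,3],d/np.linalg.norm(d)
def onz(p,uv,z):
    o,d=ray(p,uv); return o+d*(z-o[2])/d[2]
def tri(l):
    A=np.zeros((3,3));b=np.zeros(3)
    for p,uv in l:
        o,d=ray(p,uv);P=np.eye(3)-np.outer(d,d);A+=P;b+=P@o
    x=np.linalg.solve(A,b); return x,[float(np.linalg.norm((np.eye(3)-np.outer(ray(p,uv)[1],ray(p,uv)[1]))@(x-ray(p,uv)[0]))) for p,uv in l]
def proj(p,X):
    M=np.array(p["cam_to_world"]);c=M[:3,:3].T@(np.array(X)-M[:3,3]);return np.array([p["fx"]*c[0]/c[2]+p["cx"],p["fy"]*c[1]/c[2]+p["cy"]])
E
python3 - <<'E'
from h import *
np.set_printoptions(precision=3,suppress=True)
P={n:arm.camera(n) for n in("scene","side")}
for n in P: cv2.imwrite(f"pics/{n}0.png",P[n]["image"]); print(n,np.array(P[n]["cam_to_world"])[:3,3])
for l in "housing opening clip_pivot cover_front cover_hinge cover_dome element element_grip spray_can cleaner_can screwdriver spanner cup piston oil_filter".split():
    r={n:arm.spot_in(P[n],l)[:1] for n in P}
    s=" ".join(f"{n}:{np.round(r[n][0]['xy'])} {r[n][0]['p']:.2f}" for n in P if r[n])
    if all(r.values()):
        x,e=tri([(P[n],r[n][0]["xy"]) for n in P]); s+=f" {x} err {e[0]:.3f}"
    print(l,s)
s=arm.observe();print(s["tool_pos"],s["tcp_rot"],s["clock"])
E
```

```text
pics
scene [1.05  0.466 0.919]
side [0.454 0.933 0.833]
housing scene:[240. 190.] 0.66 side:[330. 187.] 0.64 [ 0.55  -0.212  0.094] err 0.008
opening scene:[241. 188.] 0.62 side:[328. 192.] 0.84 [ 0.552 -0.204  0.096] err 0.016
clip_pivot scene:[238. 192.] 0.84 side:[329. 190.] 0.94 [ 0.554 -0.219  0.082] err 0.009
cover_front side:[292. 160.] 0.70
cover_hinge scene:[223. 182.] 0.84 side:[296. 156.] 0.84 [ 0.621 -0.173  0.197] err 0.008
cover_dome scene:[221. 185.] 0.78 side:[297. 157.] 0.95 [ 0.621 -0.185  0.184] err 0.004
element scene:[373. 272.] 0.74 side:[346. 326.] 0.87 [0.493 0.166 0.035] err 0.005
element_grip scene:[373. 272.] 0.92 side:[348. 326.] 0.58 [0.489 0.163 0.031] err 0.004
spray_can scene:[237. 294.] 0.63 side:[222. 240.] 0.55 [ 0.758 -0.     0.09 ] err 0.002
cleaner_can scene:[327. 355.] 0.61 side:[211. 328.] 0.73 [0.729 0.225 0.07 ] err 0.001
screwdriver scene:[221. 185.] 0.65 side:[412. 200.] 0.69 [ 0.353 -0.575 -0.214] err 0.028
spanner scene:[453. 269.] 0.82 side:[445. 398.] 0.66 [ 0.32   0.287 -0.011] err 0.001
cup scene:[491. 314.] 0.94 side:[390. 444.] 0.87 [0.416 0.42  0.049] err 0.001
piston side:[254. 199.] 0.81
oil_filter scene:[168. 204.] 0.90
[ 0.183 -0.598  0.405] [ 88.134  89.998 -74.86 ] 1.6
```

View pictures.

```bash
python3 - <<'E'
import cv2,numpy as np
a=cv2.imread("pics/scene0.png")[90:390,120:540];b=cv2.imread("pics/side0.png")[80:480,180:500]
cv2.imwrite("pics/a.png",cv2.resize(a,(798,570)));cv2.imwrite("pics/b.png",cv2.resize(b,None,fx=1.5,fy=1.5,interpolation=cv2.INTER_CUBIC))
E
```

```text
(no output)
```

View pics/a.png

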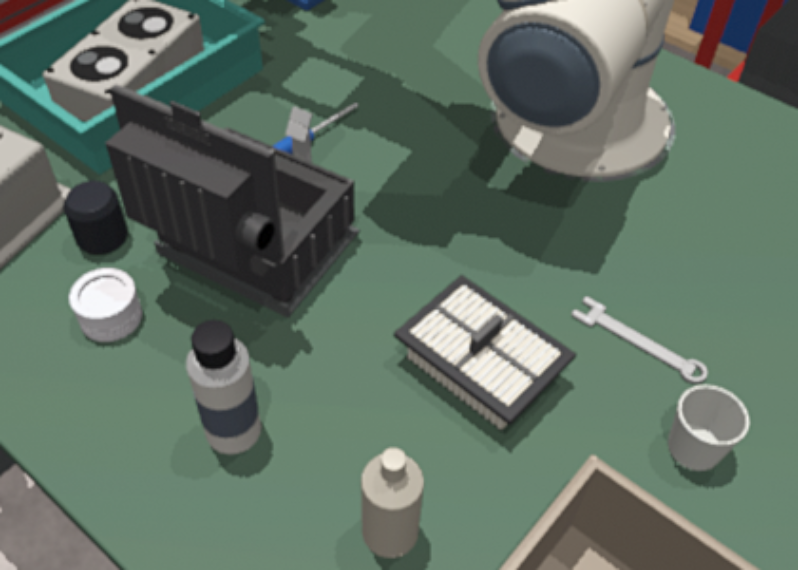

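View pics/b.png

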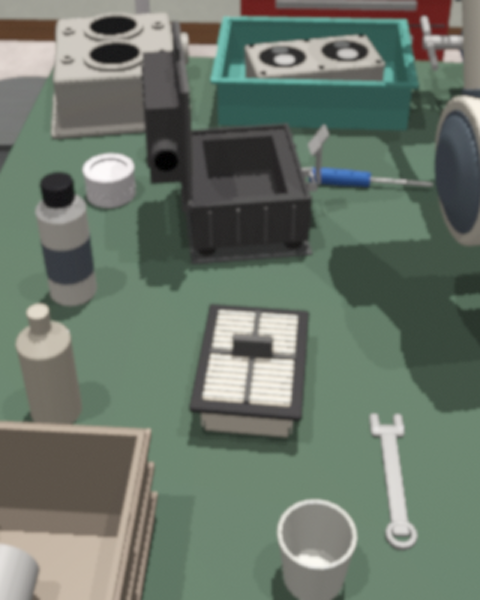

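```bash
cat >> h.py <<'E'
np.set_printoptions(precision=3,suppress=True)
def pose():
    s=arm.observe(); return np.array(s["tool_pos"]),R.from_euler("xyz",s["tcp_rot"],degrees=True)
def rot(xdir,ydir):
    x=np.array(xdir,float);x/=np.linalg.norm(x);y=np.array(ydir,float);y-=x*(x@y);y/=np.linalg.norm(y)
    return R.from_matrix(np.c_[x,y,np.cross(x,y)])
def row(pos,rt=None,cur=None):
    p,r=cur or pose()
    t=r.inv().apply(np.array(pos)-p)/.05
    w=np.zeros(3) if rt is None else np.degrees((r.inv()*rt).as_rotvec())/5
    print("row",np.round(w,2),np.round(t,3),"dist %.3f ang %.1f"%(np.linalg.norm(t)*.05,np.linalg.norm(w)*5))
E
python3 - <<'E'
from h import *
p,r=pose();print(p);print(r.as_matrix())
c=arm.camera("wrist");M=np.array(c["cam_to_world"]);print("cam in tool",r.inv().apply(M[:3,3]-p));print(r.as_matrix().T@M[:3,:3],c["fx"],c["cx"],c["cy"])
for y in (1,-1):
  row([.47,-.2,.52],rot([0,0,-1],[0,y,0]))
E
```

```text
[ 0.183 -0.598  0.405]
[[ 0.     0.292 -0.956]
 [-0.    -0.956 -0.292]
 [-1.     0.     0.   ]]
cam in tool [ 0.02   0.001 -0.083]
[[-0.    -0.289  0.957]
 [ 1.    -0.     0.   ]
 [ 0.     0.957  0.289]] 378.6810126163806 319.7406241874206 239.30920647409246
row [-32.6   0.    0. ] [-2.306 -5.926 -7.819] dist 0.504 ang 163.0
row [ 3.4  0.  -0. ] [-2.306 -5.926 -7.819] dist 0.504 ang 17.0
```

```bash
python3 -m inch '[[0,0,0,-2,0,0,1],[3.4,0,0,-2.3,-6.1,-8.4,1],[3.4,0,0,-2.3,-6.1,-8.4,1],[3.4,0,0,-2.3,-6.1,-8.4,1],[3.4,0,0,-2.3,-6.1,-8.4,1],[3.4,0,0,-2.3,-6.1,-8.4,1],[3.4,0,0,-2.3,-6.1,-8.4,1],[3.4,0,0,-2.3,-6.1,-8.4,1],[3.4,0,0,-2.3,-6.1,-8.4,1],[3.4,0,0,-2.3,-6.1,-8.4,1],[3.4,0,0,-2.3,-6.1,-8.4,1],[3.4,0,0,-2.3,-6.1,-8.4,1]]'
python3 - <<'E'
from h import *
print(pose()[0])
c=arm.camera("wrist");cv2.imwrite("pics/w1.png",c["image"])
import pickle;pickle.dump(c,open("w1.pkl","wb"))
for l in "housing opening clip_pivot cover_front cover_hinge cover_dome screwdriver".split():
    for q in arm.spot_in(c,l)[:2]: print(l,np.round(q["xy"]),q["p"],onz(c,q["xy"],.095))
E
```

```text
clock: 3.15
tool_pos: [0.4949, -0.1837, 0.5196]
tcp_rot: [17.4, 90.0, -162.6]
wrist_force: [-0.7, -0.2, 0.1]
opening: 1.003
[ 0.495 -0.184  0.52 ]
housing [319. 103.] 0.96 [ 0.599 -0.184  0.095]
housing [ 26. 300.] 0.31 [0.382 0.16  0.095]
opening [320. 103.] 0.69 [ 0.598 -0.184  0.095]
clip_pivot [320. 103.] 0.96 [ 0.599 -0.184  0.095]
cover_front [285.  45.] 0.96 [ 0.652 -0.15   0.095]
cover_hinge [285.  45.] 0.93 [ 0.652 -0.15   0.095]
cover_dome [285.  44.] 0.77 [ 0.653 -0.151  0.095]
screwdriver [396. 278.] 0.86 [ 0.409 -0.271  0.095]
```

View pics/w1.png

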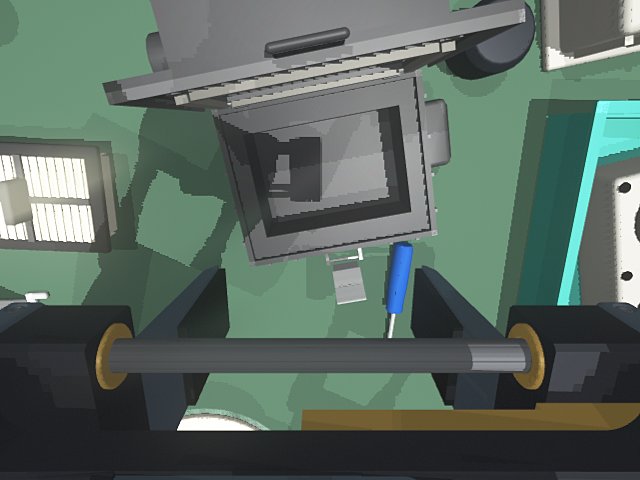

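```bash
python3 - <<'E'
from h import *
a=cv2.imread("pics/w1.png")[60:310,195:465];cv2.imwrite("pics/w1c.png",cv2.resize(a,None,fx=2.4,fy=2.4,interpolation=cv2.INTER_CUBIC))
E
```

```text
(no output)
```

View pics/w1c.png

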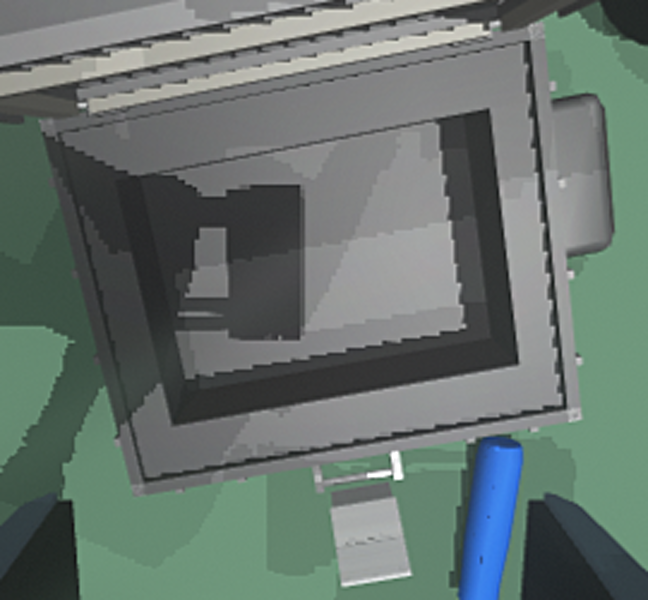

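```bash
cat >> h.py <<'E'
def fitrect(c,uv,loc):
    from scipy.optimize import least_squares
    L=np.array(loc,float)
    def f(q): # x,y,yaw,z0
        X=np.c_[L[:,0]*np.cos(q[2])-L[:,1]*np.sin(q[2])+q[0],L[:,0]*np.sin(q[2])+L[:,1]*np.cos(q[2])+q[1],L[:,2]+q[3]]
        return np.r_[(np.array([proj(c,x) for x in X])-uv).ravel(),(q[3])*300]
    s=least_squares(f,[.5,0,0,0]);return s.x,f(s.x)
E
python3 - <<'E'
from h import *
import pickle;c=pickle.load(open("w1.pkl","rb"))
uv=np.array([[518,363],[173,424],[491,108],[118,178],[580,415],[137,490],[542,35],[42,125]])/2.4+[195,60]
o=[[-.056,-.081,.095],[-.056,.081,.095],[.056,-.081,.095],[.056,.081,.095],[-.085,-.105,.101],[-.085,.105,.101],[.085,-.105,.101],[.085,.105,.101]]
q,r=fitrect(c,uv,o);print(q,np.degrees(q[2]));print(r)
row([.41,.163,.48])
E
```

```text
[ 0.526 -0.195  0.177 -0.006] 10.120214598236922
[-0.344  0.539  0.533 -0.187 -0.87   1.467  0.403  1.158 -0.616  1.461
 -0.266  1.385 -0.064 -3.664  1.171 -1.523 -1.851]
row [0. 0. 0.] [ 0.794 -6.93   1.705] dist 0.359 ang 0.0
```

```bash
python3 - <<'E'
from h import *
import pickle;c=pickle.load(open("w1.pkl","rb"))
uv=np.array([[518,363],[173,424],[491,108],[118,178],[580,415],[137,490]])/2.4+[195,60]
o=[[-.056,-.081,.095],[-.056,.081,.095],[.056,-.081,.095],[.056,.081,.095],[-.085,-.105,.101],[-.085,.105,.101]]
q,r=fitrect(c,uv,o);print(q,np.degrees(q[2]));print(r)
row([.50,.163,.43])
E
python3 -m inch '[[0,0,0,1.8,-6.95,0,1],[0,0,0,1.8,-6.95,0,1],[0,0,0,1.8,-6.95,0,1],[0,0,0,1.8,-6.95,0,1],[0,0,0,1.8,-6.95,0,1],[0,0,0,1.8,-6.95,0,1],[0,0,0,1.8,-6.95,0,1],[0,0,0,1.8,-6.95,0,1],[0,0,0,1.8,-6.95,0,1]]'
python3 - <<'E'
from h import *
c=arm.camera("wrist");cv2.imwrite("pics/w2.png",c["image"])
import pickle;pickle.dump(c,open("w2.pkl","wb"))
for l in "element element_grip".split():
    for q in arm.silhouettes(c,l)[:1]:
        m=q["mask"].astype(np.uint8);ys,xs=np.where(m);print(l,np.round(q["xy"]),q["p"],onz(c,q["xy"],.055),m.sum(),xs.min(),xs.max(),ys.min(),ys.max(),cv2.minAreaRect(np.c_[xs,ys].astype(np.float32)))
cv2.imwrite("pics/w2c.png",cv2.resize(c["image"][60:360,120:520],None,fx=2,fy=2,interpolation=cv2.INTER_CUBIC))
E
```

```text
[ 0.528 -0.195  0.177 -0.004] 10.16293404195562
[ 0.337 -0.347  0.329 -0.8   -0.296 -0.206 -0.05  -0.166  0.244  0.702
 -0.543  0.967 -1.154]
row [0. 0. 0.] [ 1.794 -6.931 -0.095] dist 0.358 ang 0.0
clock: 4.68
tool_pos: [0.4954, 0.1634, 0.43]
tcp_rot: [176.6, 90.0, -3.5]
wrist_force: [0.2, -0.0, -0.7]
opening: 1.0
element [317. 212.] 0.55 [0.499 0.165 0.055] 24481 223 416 144 281 ((317.25213623046875, 212.94798278808594), (193.99832153320312, 133.0928497314453), 2.385944128036499)
element_grip [318. 211.] 0.84 [0.5   0.165 0.055] 24175 223 415 144 281 ((316.75537109375, 212.74183654785156), (192.64923095703125, 131.39686584472656), 2.305966854095459)
```

View pics/w2c.png

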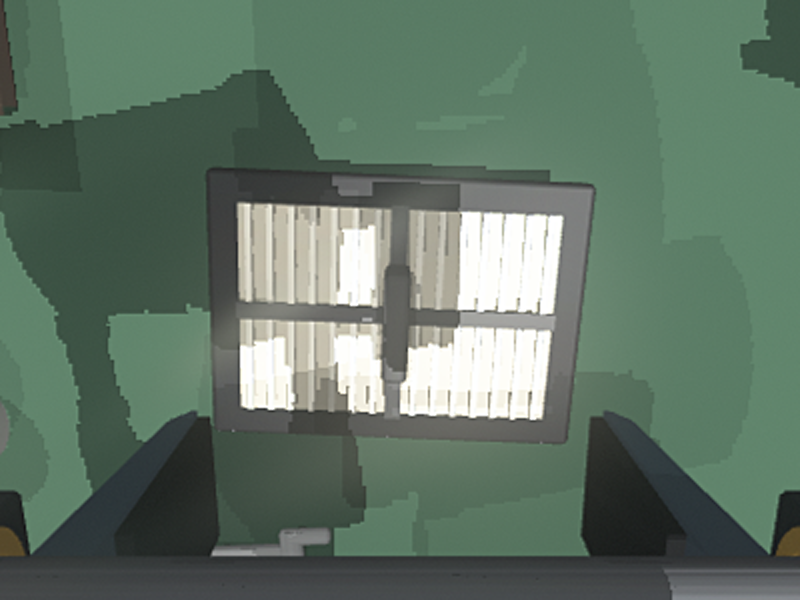

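```bash
python3 - <<'E'
from h import *
import pickle;c=pickle.load(open("w2.pkl","rb"))
uv=np.array([[209,170],[593,186],[566,441],[216,429]])/2+[120,60]
o=[[.065,.09,.055],[.065,-.09,.055],[-.065,-.09,.055],[-.065,.09,.055]]
q,r=fitrect(c,uv,o);print(q,np.degrees(q[2]));print(r)
y=q[2];g=[q[0],q[1],.078+.172]
row([g[0],g[1],.36],rot([0,0,-1],[np.sin(y),-np.cos(y),0]));row(g,rot([0,0,-1],[np.sin(y),-np.cos(y),0]))
E
```

```text
[ 0.493  0.164 -0.041 -0.007] -2.328036679141656
[-0.608 -0.33   0.617 -0.534 -0.162  0.747  0.155  0.395 -2.092]
row [ 0.45 -0.01  0.  ] [ 1.4   -0.018  0.055] dist 0.070 ang 2.3
row [ 0.45 -0.01  0.  ] [ 3.6   -0.018  0.056] dist 0.180 ang 2.3
```

```bash
python3 -m inch '[[0.45,0,0,2,0,0.05,1],[0.45,0,0,2.8,0,0.05,1],[0.45,0,0,3.3,0,0.05,0.6],[0.45,0,0,3.58,0,0.05,0.4],[0.45,0,0,3.58,0,0.05,0.2],[0.45,0,0,3.58,0,0.05,0],[0.45,0,0,3.58,0,0.05,0],[0.45,0,0,3.58,0,0.05,0],[0.45,0,0,3.58,0,0.05,0],[0.45,0,0,3.58,0,0.05,0]]' 35
python3 - <<'E'
from h import *
print(pose()[0]); row([.493,.164,.45])
E
```

```text
clock: 6.08
tool_pos: [0.4927, 0.1643, 0.2508]
tcp_rot: [-142.9, 90.0, 34.9]
wrist_force: [0.0, 4.8, 2.4]
opening: 0.156
[0.493 0.164 0.251]
row [0. 0. 0.] [-3.984  0.006 -0.007] dist 0.199 ang 0.0
```

```bash
python3 -m inch '[[0,0,0,-1,0,0,0],[0,0,0,-2,0,0,0],[0,0,0,-3,0,0,0],[0,0,0,-3.6,0,0,0],[0,0,0,-3.6,0,0,0]]'
python3 - <<'E'
from h import *
s=arm.observe();print(s["qpos"],pose()[0],s["opening"])
c=arm.camera("wrist");cv2.imwrite("pics/w3.png",c["image"])
a=np.radians(10.15)
for sg in (1,-1):
  row([.528,-.195,.43],rot([0,0,-1],sg*np.array([np.sin(a),-np.cos(a),0])))
E
```

```text
clock: 6.7
tool_pos: [0.4929, 0.1644, 0.4323]
tcp_rot: [-166.1, 89.8, 11.7]
wrist_force: [0.4, 0.0, -4.0]
opening: 0.129
[ 11.859  18.113  89.668  -0.001  72.018 104.102] [0.493 0.164 0.432] 0.12901903879127305
row [-2.48 -0.01  0.  ] [ 0.011  7.153 -0.99 ] dist 0.361 ang 12.4
row [33.52  0.    0.01] [ 0.011  7.153 -0.99 ] dist 0.361 ang 167.6
```

View pics/w3.png

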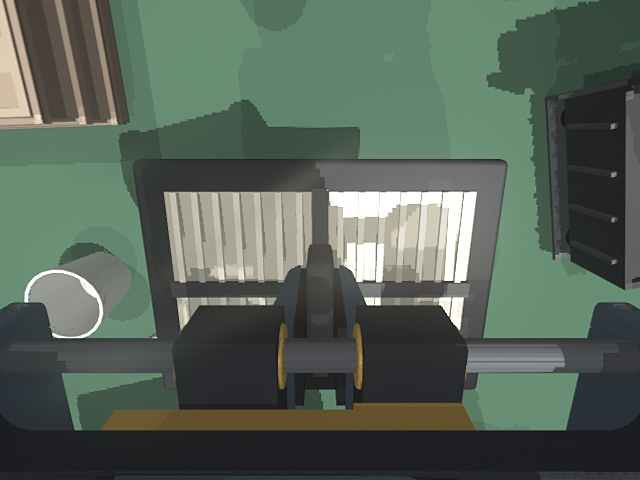

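```bash
python3 - <<'E'
from h import *
import pickle;c=pickle.load(open("w1.pkl","rb"))
a=np.radians(10.15);h=np.array([.528+.09*np.cos(a),-.195+.09*np.sin(a),.105]);X=np.array([np.cos(a),np.sin(a),0])
for th in np.arange(1.5,1.76,.05):
  print(round(th,2),*[proj(c,h+r*(-np.cos(th)*X+np.sin(th)*np.array([0,0,1]))+w*np.array([-X[1],X[0],0])) for r,w in ((.198,0),(.18,.11),(.18,-.11))])
E
```

```text
1.5 [314.467  70.334] [113.234 111.611] [527.367  31.042]
1.55 [310.657  47.7  ] [107.199  93.97 ] [527.436  11.107]
1.6 [306.737  24.47 ] [101.452  75.889] [527.027  -9.173]
1.65 [302.742   0.868] [96.057 57.516] [526.126 -29.617]
1.7 [298.714 -22.863] [91.076 39.012] [524.724 -50.033]
1.75 [294.697 -46.465] [86.567 20.548] [522.821 -70.22 ]
```

```bash
python3 -m inch '[[-20,0,0,0,0,0,0],[-20,0,0,0,0,0,0],[-20,0,0,0,0,0,0],[-20,0,0,0,0,0,0],[-20,0,0,0,0,0,0],[-20,0,0,0,0,0,0],[-20,0,0,0,0,0,0],[-20,0,0,0,0,0,0],[-20,0,0,0,0,0,0],[-20,0,0,0,0,0,0]]'
python3 - <<'E'
from h import *
s=arm.observe();print(s["qpos"],pose()[0],s["opening"])
a=np.radians(10.15)
row([.5,.0,.43],rot([0,0,-1],-np.array([np.sin(a),-np.cos(a),0])))
row([.52,-.193,.43],rot([0,0,-1],-np.array([np.sin(a),-np.cos(a),0])))
E
```

```text
clock: 8.0
tool_pos: [0.4923, 0.1642, 0.4285]
tcp_rot: [-86.0, 89.8, -168.0]
wrist_force: [0.2, -0.5, -4.1]
opening: 0.131
[11.854 18.379 89.916 -0.001 71.914  3.865] [0.492 0.164 0.428] 0.1313014463246464
row [-18.43  -0.03   0.03] [-0.028 -0.304  3.274] dist 0.164 ang 92.2
row [-18.43  -0.03   0.03] [-0.027 -0.445  7.152] dist 0.358 ang 92.2
```

```bash
python3 -m inch '[[-18.43,-0.03,0.03,-0.2,-0.1,0.5,0],[-18.43,-0.03,0.03,-0.2,-0.2,1.5,0],[-18.43,-0.03,0.03,-0.2,-0.3,2.5,0],[-18.43,-0.03,0.03,-0.2,-0.3,3.5,0],[-18.43,-0.03,0.03,-0.2,-0.4,4.5,0],[-18.43,-0.03,0.03,-0.2,-0.4,5.5,0],[-18.43,-0.03,0.03,-0.2,-0.45,6.3,0],[-18.43,-0.03,0.03,-0.2,-0.45,7.15,0],[-18.43,-0.03,0.03,-0.2,-0.45,7.15,0],[-18.43,-0.03,0.03,-0.2,-0.45,7.15,0]]'
python3 - <<'E'
from h import *
s=arm.observe();print(s["qpos"],pose()[0],s["opening"])
c=arm.camera("wrist");cv2.imwrite("pics/w4.png",c["image"])
import pickle;pickle.dump(c,open("w4.pkl","wb"))
E
```

```text
clock: 9.25
tool_pos: [0.5183, -0.1932, 0.4386]
tcp_rot: [75.4, 89.9, 85.3]
wrist_force: [0.2, 0.8, -4.3]
opening: 0.132
[ -26.66    20.612   84.617    0.118   74.817 -126.557] [ 0.518 -0.193  0.439] 0.13242449771071194
```

View pics/w4.png

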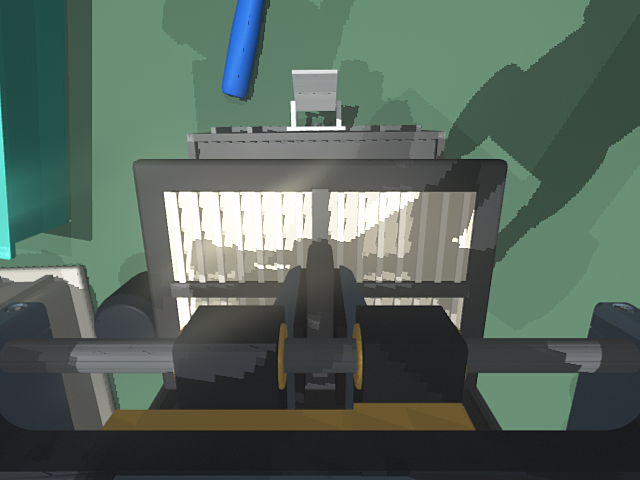

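```bash
python3 - <<'E'
from h import *
import pickle;c=pickle.load(open("w4.pkl","rb"))
a=np.radians(10.15)
def H(l,o=(.528,-.195,0)):
    return np.array([o[0]+l[0]*np.cos(a)-l[1]*np.sin(a),o[1]+l[0]*np.sin(a)+l[1]*np.cos(a),l[2]+o[2]])
print([proj(c,H(l)) for l in ([-.085,.105,.101],[-.085,-.105,.101],[-.108,0,.062])])
print([proj(c,H(l,(.5183,-.1932,.4386-.25))) for l in ([-.065,.09,.055],[-.065,-.09,.055])])
print([onz(c,u,.101) for u in ([447,133],[188,133])])
E
```

```text
[array([445.009, 131.264]), array([184.587, 132.646]), array([315.049, 104.268])]
[array([517.565, 160.885]), array([121.126, 163.001])]
[array([ 0.427, -0.105,  0.101]), array([ 0.463, -0.311,  0.101])]
```

```bash
python3 - <<'E'
from h import *
a=np.radians(10.15)
for z in (.38,.345,.31):
  row([.530,-.194,z],rot([0,0,-1],-np.array([np.sin(a),-np.cos(a),0])))
E
```

```text
row [-0.07  0.01 -0.02] [ 1.181 -0.066  0.223] dist 0.060 ang 0.4
row [-0.07  0.01 -0.02] [ 1.881 -0.067  0.223] dist 0.095 ang 0.4
row [-0.07  0.01 -0.02] [ 2.581 -0.068  0.222] dist 0.130 ang 0.4
```

```bash
python3 -m inch '[[-0.07,0,0,0.6,-0.066,0.223,0],[-0.07,0,0,1.1,-0.066,0.223,0],[-0.07,0,0,1.4,-0.066,0.223,0],[-0.07,0,0,1.65,-0.066,0.223,0],[-0.07,0,0,1.85,-0.066,0.223,0],[-0.07,0,0,2.0,-0.066,0.223,0],[-0.07,0,0,2.15,-0.066,0.223,0],[-0.07,0,0,2.15,-0.066,0.223,0]]'
python3 - <<'E'
from h import *
s=arm.observe();print(pose()[0],s["wrist_force"],s["moment"])
E
```

```text
clock: 10.3
tool_pos: [0.5305, -0.1942, 0.3329]
tcp_rot: [5.9, 89.8, 16.1]
wrist_force: [0.0, -0.4, -3.9]
opening: 0.126
[ 0.53  -0.194  0.333] [ 0.039 -0.357 -3.87 ] [ 0.045 -0.107  0.003]
```

```bash
python3 -m inch '[[0,0,0,0.12,0,0,0],[0,0,0,0.24,0,0,0],[0,0,0,0.34,0,0,0],[0,0,0,0.44,0,0,0],[0,0,0,0.5,0,0,0],[0,0,0,0.5,0,0,0]]'
```

```text
clock: 11.05
tool_pos: [0.5306, -0.1942, 0.308]
tcp_rot: [3.0, 89.8, 13.3]
wrist_force: [-0.1, -0.1, -2.5]
opening: 0.126
```

```bash
python3 -m inch '[[0,0,0,0.05,0,0,0],[0,0,0,0.1,0,0,0],[0,0,0,0.14,0,0,0],[0,0,0,0.14,0,0,0]]'
```

```text
clock: 11.55
tool_pos: [0.5307, -0.1943, 0.3019]
tcp_rot: [-8.7, 89.8, 1.5]
wrist_force: [-3.3, 1.1, 11.4]
opening: 0.13
```

```bash
python3 -m inch '[[0,0,0,-0.05,0,0,0.2],[0,0,0,-0.05,0,0,0.4],[0,0,0,-0.05,0,0,0.5],[0,0,0,-0.05,0,0,0.5],[0,0,0,-1,0,0,0.5],[0,0,0,-2,0,0,0.5],[0,0,0,-3,0,0,0.5],[0,0,0,-4,0,0,0.5],[0,0,0,-4,0,0,0.5],[0,0,0,-4,0,0,0.5]]'
python3 - <<'E'
from h import *
s=arm.observe();print(s["qpos"],pose()[0],s["wrist_force"])
c=arm.camera("wrist");cv2.imwrite("pics/w5.png",c["image"])
import pickle;pickle.dump(c,open("w5.pkl","wb"))
E
```

```text
clock: 12.8
tool_pos: [0.5298, -0.1942, 0.5005]
tcp_rot: [8.9, 89.8, 19.2]
wrist_force: [-1.0, 0.6, -0.2]
opening: 0.502
[ -26.226   18.732   77.573    0.111   83.587 -126.494] [ 0.53  -0.194  0.501] [-1.     0.581 -0.159]
```

View pics/w5.png

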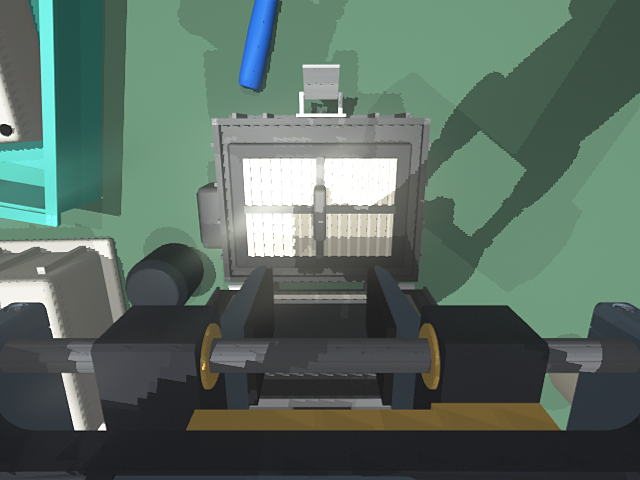

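```bash
python3 -m inch '[[0,0,0,-1,0,0,0.3],[0,0,0,-1.2,0,0,0],[0,0,0,-1.2,0,1.2,0],[0,0,0,-1.2,0,2.4,0],[0,0,0,-1.2,0,2.9,0],[0,0,0,-1.2,0,2.9,0],[0,0,0,-0.3,0,2.9,0],[0,0,0,0.5,0,2.9,0],[0,0,0,0.75,0,2.9,0],[0,0,0,0.75,0,2.9,0]]' 30
cat > arc.py <<'E'
from h import *
a=np.radians(10.15);Xh=np.array([np.cos(a),np.sin(a)])
rt=rot([0,0,-1],-np.array([np.sin(a),-np.cos(a),0]))
def tcp(th):
    c,s=np.cos(th),np.sin(th);r=.165+.021*c
    x=.09-r*c+.005*s+.016;z=.105+r*s+.005*c
    return np.r_[np.array([.530,-.194])+Xh*x,z+.191]
def inv():  # corner height -> theta
    pass
E
python3 - <<'E'
from arc import *
s=arm.observe();print(s["qpos"],pose()[0],s["wrist_force"],s["opening"])
for d in range(90,-1,-6): print(d,end=" ");row(tcp(np.radians(d)),rt)
E
```

```text
clock: 14.1
tool_pos: [0.6725, -0.1687, 0.4641]
tcp_rot: [9.4, 89.9, 19.6]
wrist_force: [1.0, -0.4, -0.4]
opening: 0.006
[ -19.034   31.638   61.489    0.087   86.765 -119.276] [ 0.673 -0.169  0.464] [ 1.041 -0.427 -0.352] 0.006170116191848867
90 row [ 0.02  0.03 -0.  ] [ 0.061  0.005 -0.675] dist 0.034 ang 0.2
84 row [ 0.02  0.03 -0.  ] [ 0.024  0.006 -1.025] dist 0.051 ang 0.2
78 row [ 0.02  0.03 -0.  ] [ 0.026  0.006 -1.381] dist 0.069 ang 0.2
72 row [ 0.02  0.03 -0.  ] [ 0.066  0.007 -1.74 ] dist 0.087 ang 0.2
66 row [ 0.02  0.03 -0.  ] [ 0.147  0.007 -2.095] dist 0.105 ang 0.2
60 row [ 0.02  0.03 -0.  ] [ 0.267  0.008 -2.444] dist 0.123 ang 0.2
54 row [ 0.02  0.03 -0.  ] [ 0.428  0.008 -2.78 ] dist 0.141 ang 0.2
48 row [ 0.02  0.03 -0.  ] [ 0.627  0.009 -3.098] dist 0.158 ang 0.2
42 row [ 0.02  0.03 -0.  ] [ 0.864  0.009 -3.394] dist 0.175 ang 0.2
36 row [ 0.02  0.03 -0.  ] [ 1.134  0.009 -3.663] dist 0.192 ang 0.2
30 row [ 0.02  0.03 -0.  ] [ 1.435  0.01  -3.901] dist 0.208 ang 0.2
24 row [ 0.02  0.03 -0.  ] [ 1.764  0.01  -4.103] dist 0.223 ang 0.2
18 row [ 0.02  0.03 -0.  ] [ 2.114  0.01  -4.267] dist 0.238 ang 0.2
12 row [ 0.02  0.03 -0.  ] [ 2.483  0.01  -4.39 ] dist 0.252 ang 0.2
6 row [ 0.02  0.03 -0.  ] [ 2.864  0.01  -4.468] dist 0.265 ang 0.2
0 row [ 0.02  0.03 -0.  ] [ 3.252  0.01  -4.502] dist 0.278 ang 0.2
```

```bash
python3 -m inch '[[0,0,0,0.05,0,-0.3,0],[0,0,0,0.05,0,-0.5,0],[0,0,0,0.05,0,-0.65,0],[0,0,0,0.03,0,-0.85,0],[0,0,0,0.02,0,-1.02,0],[0,0,0,0.02,0,-1.2,0],[0,0,0,0.03,0,-1.38,0],[0,0,0,0.045,0,-1.56,0],[0,0,0,0.07,0,-1.74,0]]'
```

```text
clock: 15.22
tool_pos: [0.5866, -0.184, 0.4604]
tcp_rot: [-0.7, 89.8, 9.6]
wrist_force: [3.7, -0.1, -0.6]
opening: 0.003
```

```bash
python3 -m inch '[[0,0,0,0.035,0,-0.18,0],[0,0,0,0.08,0,-0.355,0],[0,0,0,0.135,0,-0.53,0],[0,0,0,0.2,0,-0.705,0],[0,0,0,0.275,0,-0.875,0],[0,0,0,0.36,0,-1.04,0],[0,0,0,0.455,0,-1.2,0],[0,0,0,0.56,0,-1.36,0],[0,0,0,0.675,0,-1.51,0],[0,0,0,0.8,0,-1.655,0],[0,0,0,0.93,0,-1.79,0],[0,0,0,1.07,0,-1.925,0],[0,0,0,1.22,0,-2.045,0],[0,0,0,1.37,0,-2.16,0]]'
python3 - <<'E'
from arc import *
for d in (30,24,18,14,10,8,6,4,2,0): print(d,end=" ");row(tcp(np.radians(d)),rt)
E
```

```text
clock: 16.98
tool_pos: [0.4807, -0.2032, 0.3911]
tcp_rot: [-0.3, 89.8, 10.0]
wrist_force: [2.6, 0.9, 0.6]
opening: 0.007
30 row [0.02 0.04 0.  ] [-0.017  0.008 -0.   ] dist 0.001 ang 0.2
24 row [0.02 0.04 0.  ] [ 0.311  0.008 -0.203] dist 0.019 ang 0.2
18 row [0.02 0.04 0.  ] [ 0.662  0.009 -0.367] dist 0.038 ang 0.2
14 row [0.02 0.04 0.  ] [ 0.906  0.009 -0.454] dist 0.051 ang 0.2
10 row [0.02 0.04 0.  ] [ 1.156  0.009 -0.521] dist 0.063 ang 0.2
8 row [0.02 0.04 0.  ] [ 1.283  0.009 -0.548] dist 0.070 ang 0.2
6 row [0.02 0.04 0.  ] [ 1.411  0.009 -0.569] dist 0.076 ang 0.2
4 row [0.02 0.04 0.  ] [ 1.54   0.009 -0.586] dist 0.082 ang 0.2
2 row [0.02 0.04 0.  ] [ 1.67   0.009 -0.597] dist 0.089 ang 0.2
0 row [0.02 0.04 0.  ] [ 1.799  0.009 -0.603] dist 0.095 ang 0.2
```

```bash
python3 -m inch '[[0,0,0,0.16,0,-0.1,0],[0,0,0,0.32,0,-0.2,0],[0,0,0,0.5,0,-0.29,0],[0,0,0,0.67,0,-0.37,0],[0,0,0,0.8,0,-0.42,0],[0,0,0,0.92,0,-0.455,0],[0,0,0,1.04,0,-0.49,0],[0,0,0,1.16,0,-0.52,0],[0,0,0,1.22,0,-0.54,0]]'
```

```text
clock: 18.1
tool_pos: [0.4549, -0.208, 0.3303]
tcp_rot: [-3.0, 89.8, 7.3]
wrist_force: [2.9, 1.9, 3.8]
opening: 0.006
```

```bash
python3 - <<'E'
from h import *
c=arm.camera("wrist");cv2.imwrite("pics/w6.png",c["image"])
s=arm.camera("side")["image"];cv2.imwrite("pics/s6.png",cv2.resize(s[100:320,220:460],None,fx=2.5,fy=2.5))
E
```

View pics/w6.png

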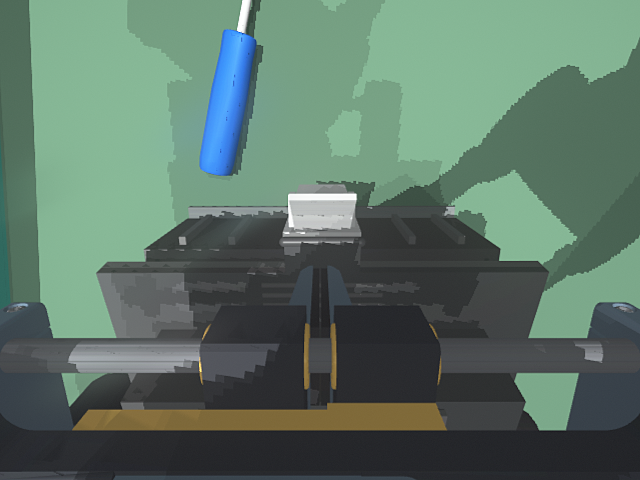

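View pics/s6.png

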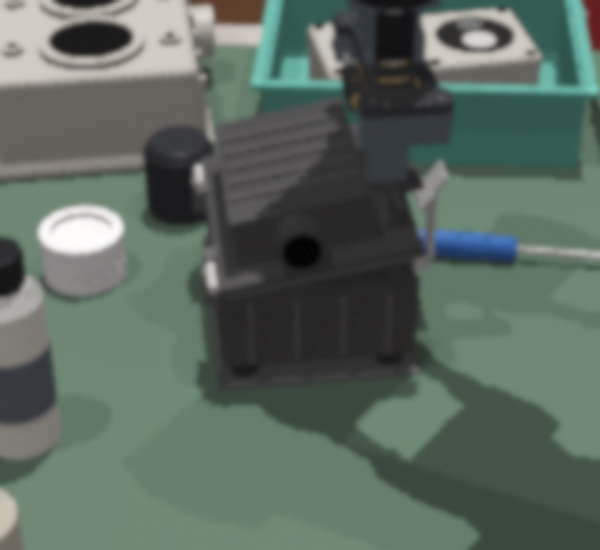

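```bash
python3 -m inch '[[0,0,0,0.06,0,-0.02,0],[0,0,0,0.12,0,-0.03,0],[0,0,0,0.18,0,-0.035,0],[0,0,0,0.24,0,-0.04,0],[0,0,0,0.24,0,-0.04,0]]'
```

```text
clock: 18.82
tool_pos: [0.4528, -0.2084, 0.3183]
tcp_rot: [-2.6, 89.8, 7.7]
wrist_force: [1.3, -0.5, 3.6]
opening: 0.005
```

```bash
python3 -m inch '[[0,0,0,0.04,0,0,0],[0,0,0,0.08,0,-0.01,0],[0,0,0,0.11,0,-0.01,0],[0,0,0,0.11,0,-0.01,0]]'; python3 -m inch '[[0,0,0,0.02,0,0,0],[0,0,0,0.04,0,0,0],[0,0,0,0.04,0,0,0]]'
```

```text
clock: 19.32
tool_pos: [0.4523, -0.2085, 0.3131]
tcp_rot: [-5.2, 89.8, 5.0]
wrist_force: [0.9, 0.2, 8.0]
opening: 0.004
clock: 19.7
tool_pos: [0.4522, -0.2084, 0.3111]
tcp_rot: [-5.7, 89.8, 4.6]
wrist_force: [0.9, -0.4, 9.4]
opening: 0.005
```

```bash
for i in 1 2; do python3 -m inch '[[0,0,0,0.02,0,0,0],[0,0,0,0.04,0,0,0],[0,0,0,0.04,0,0,0]]' | egrep 'tool_pos|force'; done
```

```text
tool_pos: [0.4522, -0.2085, 0.3092]
wrist_force: [-1.6, -1.0, 9.1]
tool_pos: [0.4521, -0.2085, 0.3072]
wrist_force: [-3.4, -2.0, 12.4]
```

```bash
for i in 1 2; do python3 -m inch '[[0,0,0,0.01,0,0,0],[0,0,0,0.02,0,0,0],[0,0,0,0.02,0,0,0]]' | egrep 'tool_pos|force'; done
```

```text
tool_pos: [0.452, -0.2085, 0.3063]
wrist_force: [-3.8, -1.5, 13.0]
tool_pos: [0.452, -0.2085, 0.3053]
wrist_force: [-3.9, -1.7, 14.2]
```

```bash
for i in 1 2 ; do python3 -m inch '[[0,0,0,0.01,0,0,0],[0,0,0,0.02,0,0,0],[0,0,0,0.02,0,0,0]]' | egrep 'tool_pos|force'; done
```

```text
tool_pos: [0.4519, -0.2085, 0.3042]
wrist_force: [-4.1, -3.1, 13.7]
tool_pos: [0.4519, -0.2085, 0.3032]
wrist_force: [-4.2, -3.3, 12.6]
```

```bash
for i in 1 2 ; do python3 -m inch '[[0,0,0,0.01,0,0,0],[0,0,0,0.02,0,0,0],[0,0,0,0.02,0,0,0]]' | egrep 'tool_pos|force'; done
```

```text
tool_pos: [0.4519, -0.2085, 0.3021]
wrist_force: [-3.9, -3.8, 11.6]
tool_pos: [0.4518, -0.2085, 0.3011]
wrist_force: [-5.8, -4.2, 13.2]
```

```bash
for i in 1 2 ; do python3 -m inch '[[0,0,0,0.01,0,0,0],[0,0,0,0.02,0,0,0],[0,0,0,0.02,0,0,0]]' | egrep 'tool_pos|force'; done
```

```text
tool_pos: [0.4518, -0.2085, 0.3001]
wrist_force: [-5.6, -3.8, 11.4]
tool_pos: [0.4518, -0.2086, 0.2992]
wrist_force: [-6.3, -4.3, 14.0]
```

```bash
for i in 1 2 ; do python3 -m inch '[[0,0,0,0.01,0,0,0],[0,0,0,0.02,0,0,0],[0,0,0,0.02,0,0,0]]' | egrep 'tool_pos|force'; done
```

```text
tool_pos: [0.4518, -0.2085, 0.2983]
wrist_force: [-7.2, -2.9, 17.6]
tool_pos: [0.4517, -0.2085, 0.2974]
wrist_force: [-8.5, -4.0, 17.7]
```

```bash
for i in 1 2 3 4; do python3 -m inch '[[0,0,0,-0.02,0,0,0],[0,0,0,-0.04,0,0,0],[0,0,0,-0.04,0,0,0]]' | egrep 'tool_pos|force'; done
```

```text
tool_pos: [0.4518, -0.2085, 0.2993]
wrist_force: [-6.2, -3.8, 14.6]
tool_pos: [0.4518, -0.2085, 0.3011]
wrist_force: [-5.3, -3.5, 8.6]
tool_pos: [0.4521, -0.2083, 0.3029]
wrist_force: [-1.4, -0.2, 3.0]
tool_pos: [0.4525, -0.2083, 0.305]
wrist_force: [-0.0, 0.5, -0.7]
```

```bash
python3 -m inch '[[0,0,0,-0.5,0,0,0],[0,0,0,-1.5,0,0,0],[0,0,0,-2.5,0,0,0],[0,0,0,-3.5,0,0,0],[0,0,0,-3.5,0,0,0],[0,0,0,-3.5,0,0,0]]'
python3 - <<'E'
from h import *
c=arm.camera("wrist");s=arm.camera("side");
w=cv2.resize(c["image"][60:420,120:520],(400,360));b=cv2.resize(s["image"][130:280,270:437],(400,360),interpolation=cv2.INTER_CUBIC)
cv2.imwrite("pics/f.png",np.hstack([w,b]))
for n,p in (("w",c),("s",s)):
  a=np.radians(10.15)
  for x,y,z in((-.09,.11,.1125),(-.09,.11,.121),(-.09,-.11,.1125)):
    print(n,proj(p,[.529+x*np.cos(a)-y*np.sin(a),-.1945+x*np.sin(a)+y*np.cos(a),z]))
E
```

```text
clock: 26.45
tool_pos: [0.4516, -0.2083, 0.4795]
tcp_rot: [5.2, 89.8, 15.4]
wrist_force: [0.1, -0.2, -0.2]
opening: 0.005
w [438.653 202.639]
w [441.468 204.495]
w [201.838 202.242]
s [388.918 207.188]
s [389.106 203.872]
s [372.774 155.123]
```

View pics/f.png

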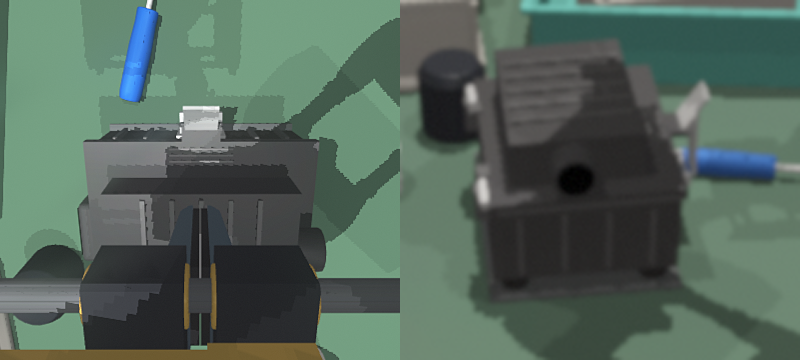

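```bash
python3 -m inch '[[0,0,0,1.2,0,0,0],[0,0,0,2.3,0,0,0],[0,0,0,3.0,0,0,0],[0,0,0,3.3,0,0,0],[0,0,0,3.4,0,0,0],[0,0,0,3.44,0,0,0],[0,0,0,3.44,0,0,0]]'
```

```text
clock: 27.42
tool_pos: [0.4525, -0.2084, 0.3084]
tcp_rot: [-8.2, 89.8, 2.1]
wrist_force: [0.3, 0.1, -0.1]
opening: 0.006
```

```bash
python3 -m inch '[[0,0,0,-1,0,0,0],[0,0,0,-2,0,0,0],[0,0,0,-3,0,0,0],[0,0,0,-3,0,0,0],[0,0,0,-3,0,0,0]]'; python3 -c "
from cell import arm
print(arm.close_job())"
```

```text
clock: 28.05
tool_pos: [0.4516, -0.2082, 0.4581]
tcp_rot: [-5.8, 89.8, 4.4]
wrist_force: [-0.2, 0.2, -0.6]
opening: 0.003
the job is handed in; nothing more can be done
None
```

The filter element is in the housing, the cover is shut, and the clip appears to have caught. I handed the job in at about 28 s; no verdict is reported.

**Element:** I gripped it by the pull fin, turned the gripper round so its camera stayed clear of the open cover, and lowered it into the opening. The wrist picture after letting go showed the frame lying evenly inside the rim.

**Cover:** I swung it over from behind and pressed at the front shelf in 1–2 mm steps. The vertical force rose to about 14 N, eased to about 11.5 N and rose again to 17.7 N. With the sideways part the total was about 20 N, under the 30 N limit.

**Checks:**
- **Clip:** On backing off, the force fell to zero with the fingertip about 113 mm above the bench. Coming back down to about 117 mm met nothing, whereas an uncaught cover would stand at 120 mm or more. The last side picture also shows the cover flush.
- **Bystanders:** I planned the moves to keep clear of them and met no unexpected contact, but I did not re-measure their positions.
- **Disagreements:** The wrist camera put heights 4–7 mm too low, so I went by contact force for height. The easing also came as two small dips rather than one clean drop, so I judged the catch from the back-off and the re-touch.

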